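# Clamp a hardwood offcut with the ratchet clamp

## Task

Lay the dark red hardwood offcut flat on the board of the bench clamp, lengthwise between the steel fixed jaw and the black rubber pad and in line with them, and let go of it. Then squeeze the orange trigger against the black handle and let it out again, over and over, until the pad presses the offcut firmly against the fixed jaw with its yellow spring stem visibly pushed in (by at least about 5 mm), but never push the pad nearly all the way back to its jaw, which crushes the work; move the jaw by the trigger only, and leave the green-lidded and the tan-lidded jar alone. Finish while still holding the trigger squeezed in the gripper: do not let go at the end.

Things in the scene. Friction and masses are not known exactly. Their poses are not given: they have to be found in the camera images.
- clamp: Bench clamp, fixed. Origin on the bench under its plywood board; z up, y along the clamp from fixed jaw to ratchet housing, x away from the handle. In its frame (mm): board x -45..55, y -182..130, top z 18; black housing x -38..46, y 60..124, top z 62; pushing line (pad, jaw, bar) along y at x 26, z 36. Handle and trigger reach out toward -x; beyond x -45 nothing is under them but the bench.
- fixed_jaw (a point): Centre of the gripping face of the dark steel fixed jaw at the clamp's -y end: [26, -160, 36] mm in the clamp's frame. The jaw is 56 mm wide, 22 thick, its top 62 mm above the bench.
- clamp_slot (a point): Point on the board's top (z 18 mm), on the pushing line, 55 mm from the fixed jaw's face: the centre of the offcut's underside when it lies seated against the fixed jaw. Fixed to the clamp.
- clamp_grip (a point): Fixed point at [-92, 98, 46] mm in the clamp's frame, midway between the outer faces of handle and trigger when fully squeezed. A gripper pointing down here and closing along the clamp's y pumps the trigger: the handle's outer face is 16 mm from this point, the trigger's outer face 16 mm (squeezed) to 34 mm (let out) on the other side, so open to over 70 mm, best 80.
- handle (a point): Middle of the black fixed handle, [-80, 106, 46] mm in the clamp's frame: 16 mm thick (y 98..114), z 30..62, reaching to x -119.
- trigger: Orange trigger, 85 mm long, 11 thick, z 31..61 mm, on the handle's -y side; origin on its vertical hinge, [-29, 85, 46] mm in the clamp's frame. It reaches toward the clamp's -x; let out it slants 0.25 rad away from the handle.
- trigger_hinge (a joint): Trigger angle, rad: 0 let out (a spring of 4 to 6 N at the grip returns it), 0.30 squeezed to its stop by the handle. Each full squeeze drives the jaw one 8 mm tooth (the first 2 to 12 mm); let out to 0.03 or less to take the next tooth. Needs 12 to 22 N at clamp_grip, 63 mm from the hinge; at its stop, squeezing harder adds no clamping force.
- jaw: Sliding dark steel jaw plate, 50 wide, 20 thick, top z 60 mm, with its toothed bar through the housing. Origin at the plate's centre on the pushing line. Not to be touched by the fingers.
- jaw_slide (a joint): Travel of the jaw toward the fixed jaw, m: 0 fully back (pad face 150 mm from the fixed jaw), at most 0.066. Friction holds it where the trigger leaves it against up to 14 N.
- pad: Black rubber pad 40 x 8 x 28 mm on a yellow stem in front of the sliding jaw; origin at the centre of its face toward the fixed jaw, 43 mm ahead of the jaw plate's centre while free. A spring of 800 N/m lets it be pushed back into the jaw.
- pad_spring (a joint): How far the pad is pushed back into its jaw, m: 0 free, 0.024 bottomed on the jaw plate. Each mm is 0.8 N of clamping force. 0.004 to 0.020 is a good grip; beyond 0.021 the work is crushed.
- offcut: Dark red-brown hardwood offcut, loose, 45 (its x) x 110 (its y) x 32 mm high, about 0.15 kg; origin at the centre of its underside.
- jar_green: Closed jar of screws with a green lid, 68 mm across, 95 high; loose, not to be disturbed. Origin at the centre of its underside.
- jar_open: Small closed jar of mixed bits with a tan lid, 52 mm across, 70 high; loose, not to be disturbed. Origin at the centre of its underside.

How it is judged:
By the outcome, as a careful person would: the job done as asked, in the order asked, and still so for the second after the job is handed in, while the arm keeps its last pose, push and grip.
It also fails if it takes over 54 s, if anything falls off the work surface, if the arm or the gripper's body presses on something with over 40 N, if the wrist force passes 120 N, or if a joint passes its speed limit or range.

## Robot

A 6-joint arm with a two-finger parallel gripper is mounted at the origin on a cart in front of the work surface, level with it; the furniture and walls round the work are solid. World frame = base frame: x ahead of the robot, y to its left, z up, the work surface at z = 0. Lengths are in m, angles in rad, forces in N, time in s.
With the tool pointing down it reaches from about 0.3 to 0.875 m from the base axis. Payload 6.4 kg.
Tool frame: the origin (TCP) lies at the very end of the fingers, on their centre line; the grasp point (between the pads) lies 19 mm behind it; z points along the fingers, y is the line along which they close (so a half turn about z gives the same grasp; the last joint's range is limited). The gripper opens to 85 mm and grips with 20 to 120 N. Pads are 22 mm wide; open, the fingers measure 114 mm over their backs; the gripper's body (76 mm by 85 mm) begins 54 mm behind the grasp point. The pads swing forward as they close: fully open they stand 13 mm farther back than shut.
Start: joints at [0.935, 0.181, 1.607, -0, 1.354, -0.206], TCP at [0.24, 0.523, 0.205] pointing down, gripper open.
Joint ranges: [-2.99, 2.99], [-0.89, 2.07], [0.3, 2.58], [-1.14, 4.28], [0, 2.63], [-3.12, 3.12]. Speed limits (rad/s): [2.57, 2.57, 3.01, 3.14, 3.14, 3.14].

## Interface

Orientations are given as a unit quaternion [w, x, y, z].
In Python, from bench import ctrl gives the robot as it stands.
- The arm moves only by the shell command python3 jog.py 'ROWS'. ROWS is a JSON list of rows, 1 to 10 of them, each of 7 numbers: dx, dy, dz in m, then a rotation vector rx, ry, rz in rad, then the opening from 0.0 (shut) to 1.0 (fully open); each row is the pose to reach, as a shift and turn from the pose commanded when the command began, along the tool's axes at that moment; what a row does not reach only later rows make up. A row lasts 1/8 s, in which the tool goes at most 0.0625 m and 0.188 rad, less where a joint would pass 70% of its speed; a pose out of reach is approached as far as the arm can. The fingers move at their own pace and stop on an object; the grip force is fixed at half the most. Time passes only in rows, so rows that do not move let the fingers close. It prints the time, the measured TCP pose, the force, the opening and the grip force at its end.
- ctrl.get_obs(): the state, without advancing time (a new reading comes with each control period).
- ctrl.camera(name): name is "scene" or "side" or "wrist"; returns the picture (384x512x3 uint8, blue, green, red); there is no depth.
- ctrl.camera_params(name): a dict with "fovy" (degrees; the focal length in pixels is half the picture's height over the tangent of half this angle, whatever the lens; pixels are square), "cx", "cy" (the principal point, pixels), "view" (4x4, takes a point from world to camera coordinates). Camera axes: x right, y up, looking along -z (the intrinsics and any distortion apply to the point x, -y, -z); pixel columns grow to the right and rows downward; lengths in m; the calibration is good to about 2 mm. A picture is of the moment at which its call begins: read the wrist's pose just before it. camera_params takes no time and is no camera call; for the wrist camera it gives the pose at the moment of the call.
- ctrl.hand_in(): hands the job in; it is judged then, once.
The state is a dict: "time_s": time; "q": joint angles; "dq": joint speeds; "joint_efforts": joint torques, N m; "eef_pos": TCP position; "eef_rot": TCP orientation; "wrist_force": force on the tool from outside, world axes, zero at the start; "torque": the same for the moment, N m; "opening": opening from 0.0 (shut) to 1.0 (fully open); "grasp_force": force on a finger pad.
Only numpy, scipy, OpenCV 4.12 (cv2) and the standard library are available. Lean on these libraries where they do the work, as an engineer would, in place of code of your own. Each camera call takes 0.05 s, during which the arm holds its last target. There are 200 camera calls.

## Working session

There is one attempt and no reset: what is moved stays moved. The work goes in short steps, Python scripts to look and compute and a shell command to move; the robot and the scene stay as the last step left them, time stands still between calls to the robot, and variables do not carry over. Pictures are saved under pics/ and viewed, at most 10 in all, crops included, and the job is handed in when it is done.

```bash
ls; mkdir -p pics; python3 - <<'E'
from bench import ctrl
import cv2
for n in("scene","side"):
    im=ctrl.camera(n); cv2.imwrite(f"pics/{n}0.png",im)
    p=ctrl.camera_params(n); print(n,p)
o=ctrl.get_obs(); print(o)
a=cv2.imread("pics/scene0.png")
E
```

```text
bench.py
jog.py
pics
scene {'fovy': 46.85287640237807, 'cx': 258.4730626359874, 'cy': 192.83299428896908, 'view': array([[ 0.45314416, -0.89142247, -0.00513372, -0.30097392],
       [ 0.45158471,  0.22458488,  0.86350037, -0.28149079],
       [-0.76859067, -0.39360846,  0.50432208, -1.0321286 ],
       [ 0.        ,  0.        ,  0.        ,  1.        ]])}
side {'fovy': 54.2723798891984, 'cx': 247.1757122655474, 'cy': 192.88195229197453, 'view': array([[ 0.94595796, -0.32425197,  0.00491914, -0.51615447],
       [ 0.14994145,  0.45078186,  0.87995072, -0.10751442],
       [-0.28754322, -0.83165881,  0.4750395 , -1.11363292],
       [ 0.        ,  0.        ,  0.        ,  1.        ]])}
{'time_s': 0.1, 'q': array([ 9.34695584e-01,  1.81485382e-01,  1.60789519e+00, -3.79680429e-05,
        1.35379946e+00, -2.06319352e-01]), 'dq': array([ 0.00029102, -0.00303466, -0.00139895,  0.00204664,  0.00042779,
        0.00016493]), 'joint_efforts': array([ 2.15177247e-04, -4.45876551e+01, -3.52236199e+01, -2.44608000e-04,
        4.19407384e-03, -1.09247600e-05]), 'eef_pos': array([0.23926851, 0.52226617, 0.20466999]), 'eef_rot': array([-3.07595155e-04,  2.13236564e-01,  9.77000275e-01, -7.31892676e-04]), 'wrist_force': array([ 0.63396443,  0.30142316, -0.42455837]), 'torque': array([-0.0610818,  0.048251 , -0.012569 ]), 'grasp_force': 0.0, 'opening': 1.0001817383085942}
```

View pics/scene0.png

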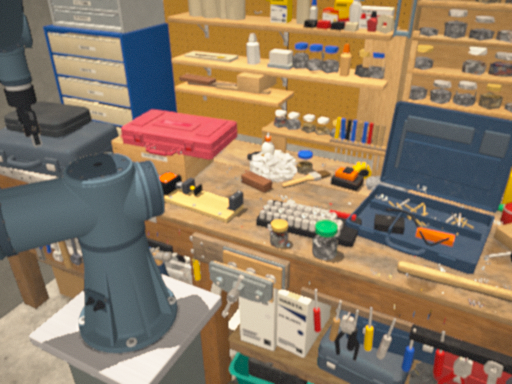

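View pics/side0.png

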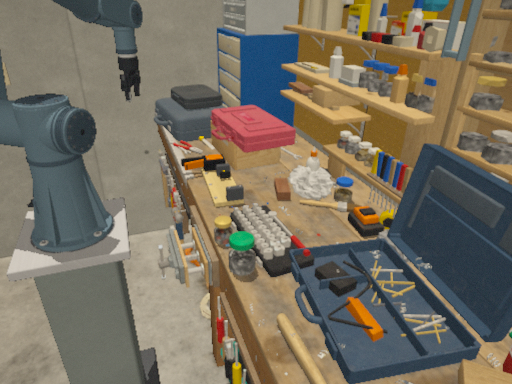

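```bash
cat > h.py <<'E'
import numpy as np,cv2
from bench import ctrl
def ray(p,u,v):
    f=192/np.tan(np.radians(p["fovy"])/2); V=p["view"];R=V[:3,:3]
    d=R.T@np.array([(u-p["cx"])/f,-(v-p["cy"])/f,-1]); return -R.T@V[:3,3],d
def onz(p,u,v,z):
    c,d=ray(p,u,v); return c+d*(z-c[2])/d[2]
def proj(p,X):
    f=192/np.tan(np.radians(p["fovy"])/2); c=p["view"]@np.append(X,1)
    return np.array([p["cx"]-f*c[0]/c[2],p["cy"]+f*c[1]/c[2]])
E
python3 - <<'E'
from h import *
a=cv2.imread("pics/scene0.png")[150:250,150:283]; b=cv2.imread("pics/side0.png")[130:230,165:298]
r=lambda i:cv2.resize(i,(798,600),interpolation=cv2.INTER_CUBIC)
cv2.imwrite("pics/a1.png",r(a));cv2.imwrite("pics/b1.png",r(b))
p=ctrl.camera_params("scene");q=ctrl.camera_params("side")
print(onz(p,257,183,.032),onz(q,283,189,.032),onz(p,236,200,.06),onz(q,235,192,.06))
w=ctrl.camera_params("wrist");print(w)
E
```

```text
[ 0.63960969 -0.00706784  0.032     ] [ 0.66868446 -0.01703584  0.032     ] [ 0.47079207 -0.02155513  0.06      ] [ 0.49188215 -0.03597952  0.06      ]
{'fovy': 62.08803684080229, 'cx': 256.8304525290894, 'cy': 189.37432826937695, 'view': array([[ 0.41668767,  0.90904638, -0.00246326, -0.57329434],
       [-0.86589091,  0.39607819, -0.30554051,  0.03889784],
       [-0.27677485,  0.12944788,  0.95217589, -0.38024699],
       [ 0.        ,  0.        ,  0.        ,  1.        ]])}
```

View pics/a1.png

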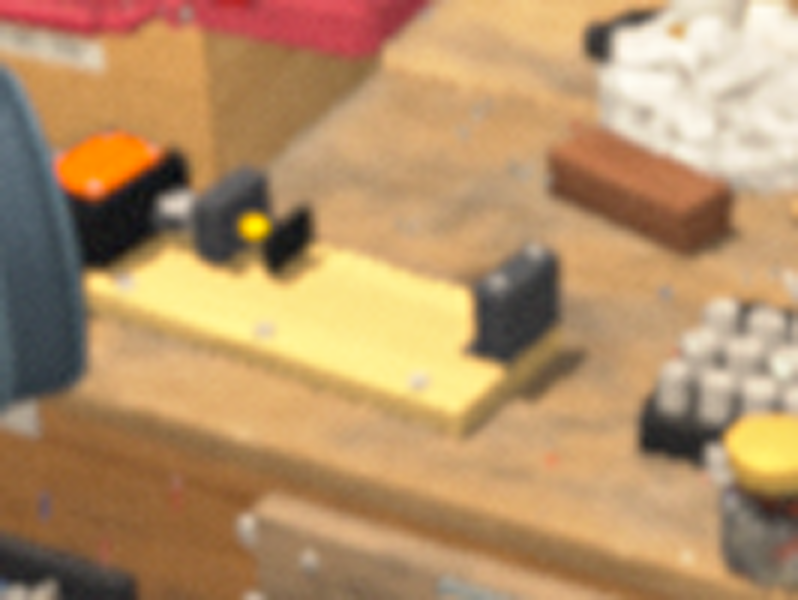

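View pics/b1.png

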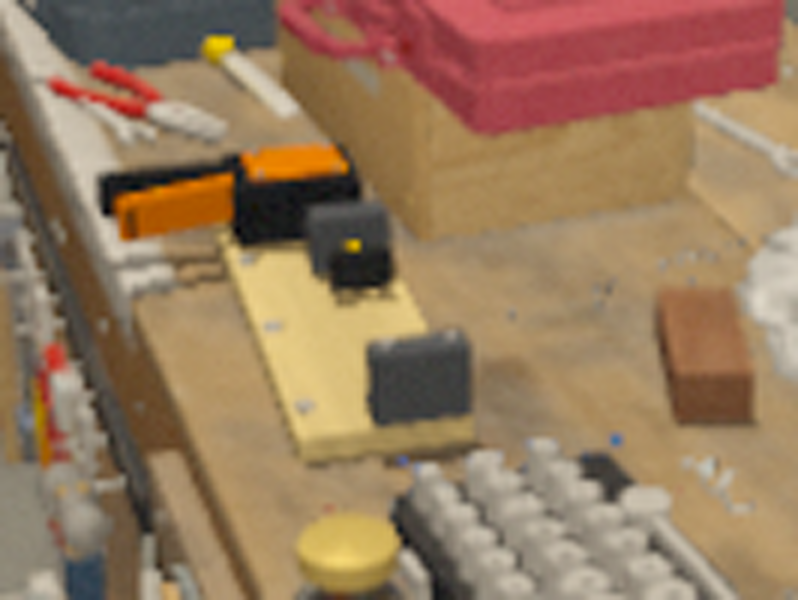

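```bash
python3 - <<'E'
from h import *
from scipy.optimize import least_squares
P={"s":ctrl.camera_params("scene"),"d":ctrl.camera_params("side")}
def px(c,u,v): return (u/6+150,v/6+150) if c=="s" else (u/6+165,v/6+130)
obs=[("s",460,412,-45,-182,18),("d",303,437,-45,-182,18),("d",475,425,55,-182,18),("s",572,335,55,-182,18),
("d",368,345,-2,-182,62),("d",470,335,54,-182,62),("d",243,178,-38,60,62),("d",245,150,-38,124,62),("d",350,172,46,60,62),("s",95,195,-38,60,62),("s",165,150,46,60,62)]
def res(t):
    c,s=np.cos(t[2]),np.sin(t[2]);r=[]
    for k,u,v,x,y,z in obs:
        x,y=x/1e3,y/1e3
        r+=list(proj(P[k],[t[0]+c*x-s*y,t[1]+s*x+c*y,z/1e3])-px(k,u,v))
    return r
for k,u,v,*X in obs: print(k,X,onz(P[k],*px(k,u,v),X[2]/1e3).round(4))
best=min((least_squares(res,[.45,.1,a],loss="soft_l1") for a in(-1.5,0,1.5,3)),key=lambda s:s.cost)
print(best.x,best.fun.reshape(-1,2).round(1) if 0 else np.round(res(best.x),1))
for k,l in(("s",[(580,125),(730,188),(690,212),(550,155)]),("d",[(660,290),(735,290),(752,370),(675,373)])):
    q=np.array([onz(P[k],*px(k,*a),.032)[:2] for a in l]);print(k,q.round(4).tolist(),q.mean(0))
E
```

```text
s [-45, -182, 18] [ 0.4229 -0.0147  0.018 ]
d [-45, -182, 18] [ 0.4324 -0.0123  0.018 ]
d [55, -182, 18] [ 0.5251 -0.0293  0.018 ]
s [55, -182, 18] [ 0.5127 -0.0304  0.018 ]
d [-2, -182, 62] [ 0.4732 -0.0011  0.062 ]
d [54, -182, 62] [ 0.5295 -0.0073  0.062 ]
d [-38, 60, 62] [0.4617 0.243  0.062 ]
d [-38, 124, 62] [0.4736 0.2873 0.062 ]
d [46, 60, 62] [0.5284 0.2311 0.062 ]
s [-38, 60, 62] [0.4619 0.2367 0.062 ]
s [46, 60, 62] [0.5218 0.2335 0.062 ]
[ 0.48841969  0.16774148 -0.08363125] [-0.5 -1.3 -1.4 -0.2 -0.2 -1.7 -1.1 -3.2  0.5  1.8  0.3  1.6 -0.8  1.4
 -3.6 -0.3  3.3  0.4  0.3  1.2  5.4 -1.6]
s [[0.7029, 0.0668], [0.6724, -0.0466], [0.6372, -0.0385], [0.6617, 0.0645]] [0.66854897 0.01154033]
d [[0.6746, 0.0678], [0.7174, 0.0537], [0.6843, -0.0425], [0.642, -0.0322]] [0.6795837  0.01170489]
```

```bash
python3 - <<'E'
from h import *
P=ctrl.camera_params("side")
X=onz(P,430/6+165,232/6+130,0);print("box",X)
for z in(.1,.15,.2):print(z,onz(P,485/6+165,130/6+130,z))
w=ctrl.camera_params("wrist");R=w["view"][:3,:3];c=-R.T@w["view"][:3,3];o=ctrl.get_obs()
from scipy.spatial.transform import Rotation as Ro
T=Ro.from_quat(np.roll(o["eef_rot"],-1)).as_matrix();print("cam in tool",T.T@(c-o["eef_pos"]),"look",T.T@-R[2],"right",T.T@R[0])
E
```

```text
box [0.58938338 0.25711709 0.        ]
0.1 [0.60238938 0.18244191 0.1       ]
0.15 [0.56264663 0.06579593 0.15      ]
0.2 [ 0.52290389 -0.05085005  0.2       ]
cam in tool [ 0.07907631 -0.00051238 -0.16784128] look [-3.05816455e-01 -8.67067585e-04  9.52090092e-01] right [-2.72290210e-05  9.99999593e-01  9.01952615e-04]
```

```bash
python3 jog.py '[[-0.449,-0.234,-0.1,0,0,1.14,1],[-0.449,-0.234,-0.1,0,0,1.14,1],[-0.449,-0.234,-0.1,0,0,1.14,1],[-0.449,-0.234,-0.1,0,0,1.14,1],[-0.449,-0.234,-0.1,0,0,1.14,1],[-0.449,-0.234,-0.1,0,0,1.14,1],[-0.449,-0.234,-0.1,0,0,1.14,1],[-0.449,-0.234,-0.1,0,0,1.14,1],[-0.449,-0.234,-0.1,0,0,1.14,1],[-0.449,-0.234,-0.1,0,0,1.14,1]]'
python3 - <<'E'
from h import *
import pickle
p=ctrl.camera_params("wrist");im=ctrl.camera("wrist");cv2.imwrite("pics/w1.png",im)
pickle.dump(p,open("w1.pkl","wb"))
cv2.imwrite("pics/w1b.png",cv2.resize(im,(800,600),interpolation=cv2.INTER_CUBIC))
o=ctrl.get_obs();print(o["eef_pos"],o["eef_rot"],o["dq"].round(3),o["q"].round(3))
E
```

```text
time_s: 1.35
eef_pos: [0.5502, 0.1224, 0.3049]
eef_rot: [-0.001, 0.707, 0.707, -0.0]
wrist_force: [0.1, 0.8, -1.2]
opening: 0.999
grasp_force: 0.0
[0.54952345 0.12347603 0.3047522 ] [-7.97579743e-04  7.06820839e-01  7.07392053e-01 -3.86143016e-04] [ 0.028 -0.012  0.014  0.001 -0.001  0.001] [1.000e-02 9.000e-02 1.510e+00 1.000e-03 1.543e+00 9.000e-03]
```

View pics/w1b.png

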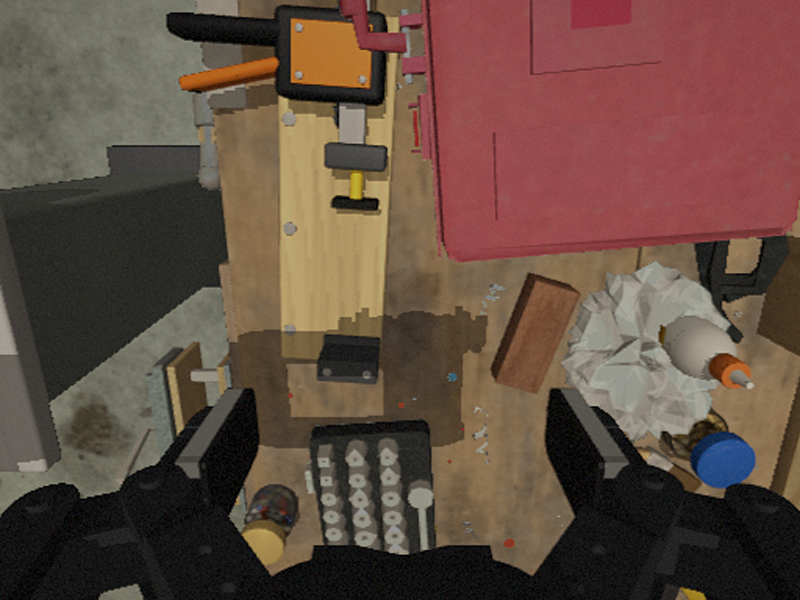

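```bash
python3 - <<'E'
from h import *
import pickle
p=pickle.load(open("w1.pkl","rb"));im=cv2.imread("pics/w1.png")
hsv=cv2.cvtColor(im,cv2.COLOR_BGR2HSV)
roi=np.zeros(im.shape[:2],np.uint8);roi[165:260,305:380]=1
bl=cv2.GaussianBlur(im,(3,3),0).astype(int)
m=((bl[...,2]-bl[...,0]>38)&(bl[...,2]<140)&(bl[...,1]<0.68*bl[...,2])&(roi>0)).astype(np.uint8)
m=cv2.morphologyEx(m,cv2.MORPH_OPEN,np.ones((3,3),np.uint8))
cs=max(cv2.findContours(m,0,2)[0],key=cv2.contourArea)
q=cv2.boxPoints(cv2.minAreaRect(cs));print(q.round(1).tolist(),cv2.contourArea(cs))
W=np.array([onz(p,*a,.032)[:2] for a in q]);print(W.round(4).tolist(),W.mean(0),[np.linalg.norm(W[i]-W[i-1]).round(4) for i in range(4)])
r=lambda y,x:cv2.resize(im[y:y+100,x:x+133],(532,400),interpolation=cv2.INTER_CUBIC)
v=im.copy();cv2.drawContours(v,[q.astype(int)],0,(0,255,0),1)
g=lambda a,y0,x0,h,w:cv2.resize(a[y0:y0+h,x0:x0+w],(400,300),interpolation=cv2.INTER_CUBIC)
cv2.imwrite("pics/m1.png",np.vstack([np.hstack([g(im,195,170,60,80),g(v,160,290,105,140)]),np.hstack([g(im,0,100,75,100),g(im,60,170,90,120)])]))
print(W)
E
```

```text
[[316.70001220703125, 242.5], [339.3999938964844, 183.6999969482422], [365.8999938964844, 194.0], [343.1000061035156, 252.6999969482422]] 808.0
[[0.6404, -0.0268], [0.668, 0.0672], [0.7077, 0.0516], [0.6824, -0.0445]] [0.67462562 0.01189261] [np.float64(0.0455), np.float64(0.098), np.float64(0.0427), np.float64(0.0993)]
[[ 0.64044434 -0.02682472]
 [ 0.66796613  0.06723246]
 [ 0.7076972   0.05161684]
 [ 0.6823948  -0.04445413]]
```

View pics/m1.png

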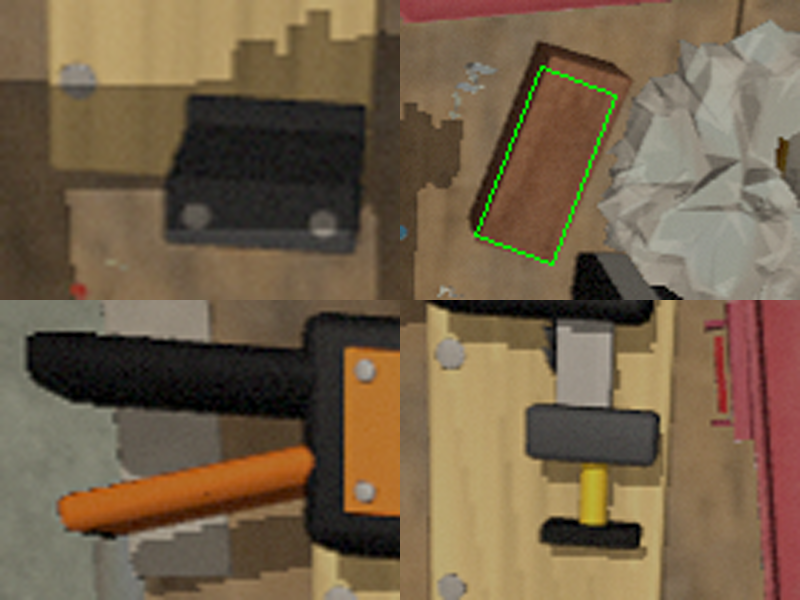

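```bash
python3 - <<'E'
from h import *
import pickle
from scipy.optimize import least_squares
p=pickle.load(open("w1.pkl","rb"))
obs=[(203.4,231,-2,-160,62),(242,231,54,-160,62),(203.4,243.6,-2,-182,62),(241.4,245,54,-182,62),(180,229.4,-45,-182,18),
(212.3,132.4,6,-10,50),(242,133.4,46,-10,50),(208.1,106.5,1,23,60),(247.1,108.6,51,23,60),(107.5,11,-119,112,58),(175,28,-38,98,62),(177,45,-38,92,62)]
def res(t,o=obs):
    c,s=np.cos(t[2]),np.sin(t[2]);r=[]
    for u,v,x,y,z in o:
        x,y=x/1e3,y/1e3
        r+=list(proj(p,[t[0]+c*x-s*y,t[1]+s*x+c*y,z/1e3])-(u,v))
    return np.array(r)
b=least_squares(res,[.49,.16,-.08],loss="soft_l1").x
print(b,res(b).reshape(-1,2).round(1).tolist())
np.save("clamp.npy",b)
c,s=np.cos(b[2]),np.sin(b[2]);C=lambda x,y:(b[0]+(c*x-s*y)/1e3,b[1]+(s*x+c*y)/1e3)
print("slot",C(26,-105),"grip",C(-92,98))
q=[(341.8,178.2),(370.5,187.3),(344.3,252.8),(315.2,242.3)]
W=np.array([onz(p,*a,.032)[:2] for a in q]);print(W.round(4).tolist(),W.mean(0),[np.linalg.norm(W[i]-W[i-1]).round(4) for i in range(4)])
d=W[0]+W[1]-W[2]-W[3];print("long ang",np.degrees(np.arctan2(d[1],d[0])), "clamp y ang",90+np.degrees(b[2]))
print("paper at z0/.03/.06",[onz(p,567/1.5625,360/1.5625,z)[:2] for z in(0,.03,.06)])
E
```

```text
[ 0.48573833  0.16334426 -0.07177877] [[-0.7, 1.8], [0.3, 4.3], [-1.0, 3.1], [-0.0, 4.2], [-0.4, 2.1], [0.2, -7.4], [1.1, -6.2], [0.1, -7.6], [1.2, -6.8], [-0.8, 0.6], [1.0, 1.8], [-0.9, -9.6]]
slot (np.float64(0.5041410780494122), np.float64(0.056749989456786276)) grip (np.float64(0.40100350725407646), np.float64(0.2676898896426854))
[[0.6707, 0.0755], [0.7133, 0.0618], [0.6843, -0.0446], [0.6382, -0.0265]] [0.67663789 0.01656438] [np.float64(0.1071), np.float64(0.0448), np.float64(0.1103), np.float64(0.0495)]
long ang 73.54497767933036 clamp y ang 85.88737968639812
paper at z0/.03/.06 [array([ 0.72081067, -0.02157142]), array([ 0.70994916, -0.00747621]), array([0.69908765, 0.006619  ])]
```

```bash
python3 - <<'E'
from h import *
import pickle
from scipy.optimize import least_squares
p=pickle.load(open("w1.pkl","rb"))
obs=[(203.4,231,-2,-160,62,0),(242,231,54,-160,62,0),(203.4,243.6,-2,-182,62,0),(241.4,245,54,-182,62,0),(180,229.4,-45,-182,18,0),
(212.3,132.4,6,-10,50,1),(242,133.4,46,-10,50,1),(208.1,106.5,1,23,60,1),(247.1,108.6,51,23,60,1),(107.5,11,-119,112,58,0),(175,28,-38,98,62,0)]
def res(t,o=obs):
    c,s=np.cos(t[2]),np.sin(t[2]);r=[]
    for u,v,x,y,z,k in o:
        x,y=x/1e3,y/1e3-k*t[3]
        r+=list(proj(p,[t[0]+c*x-s*y,t[1]+s*x+c*y,z/1e3])-(u,v))
    return np.array(r)
b=least_squares(res,[.49,.16,-.08,0],loss="soft_l1").x
print(b,res(b).reshape(-1,2).round(1).tolist())
np.save("clamp.npy",b)
c,s=np.cos(b[2]),np.sin(b[2]);C=lambda x,y:(b[0]+(c*x-s*y)/1e3,b[1]+(s*x+c*y)/1e3)
print("slot",C(26,-105),"grip",C(-92,98))
E
```

```text
[ 0.48553979  0.16658368 -0.06501162  0.01223055] [[-0.2, -0.3], [0.9, 2.1], [-0.4, 1.1], [0.7, 2.0], [0.1, 0.4], [-0.2, -0.5], [0.5, 0.5], [-0.5, -0.2], [0.3, 0.3], [-1.9, -1.8], [0.1, -1.1]]
slot (np.float64(0.5046634469734977), np.float64(0.06011638130588008)) grip (np.float64(0.400100788487511), np.float64(0.27035351040143946))
```

```bash
python3 jog.py '[[-0.141,0.117,0.1,0,0,0.288,0.75],[-0.141,0.117,0.2,0,0,0.288,0.75],[-0.141,0.117,0.2,0,0,0.288,0.75],[-0.141,0.117,0.2,0,0,0.288,0.75],[-0.141,0.117,0.2,0,0,0.288,0.75],[-0.141,0.117,0.2,0,0,0.288,0.75]]'
python3 - <<'E'
from h import *
import pickle
p=ctrl.camera_params("wrist");im=ctrl.camera("wrist");cv2.imwrite("pics/w2.png",im)
pickle.dump(p,open("w2.pkl","wb"))
o=ctrl.get_obs();print(o["eef_pos"],o["eef_rot"])
q=np.array([[.6707,.0755],[.7133,.0618],[.6843,-.0446],[.6382,-.0265]])
v=cv2.resize(im,(800,600),interpolation=cv2.INTER_CUBIC)
cv2.polylines(v,[np.array([proj(p,[*a,.032])*1.5625 for a in q]).astype(int)],True,(0,255,0),1)
cv2.imwrite("pics/w2b.png",v)
E
```

```text
time_s: 2.15
eef_pos: [0.6653, -0.0163, 0.1026]
eef_rot: [-0.002, 0.801, 0.599, -0.002]
wrist_force: [-0.2, 0.8, 0.1]
opening: 0.748
grasp_force: 0.0
[ 0.6662543  -0.01593175  0.10471542] [-1.10720337e-03  8.00521728e-01  5.99302357e-01 -6.50323450e-04]
```

View pics/w2b.png

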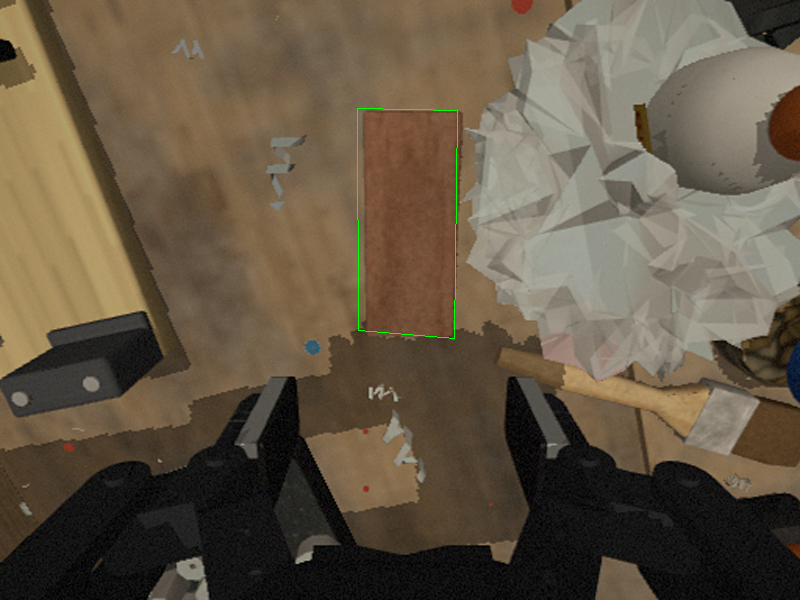

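```bash
python3 jog.py '[[-0.003,0.001,0.04,0,0,0,0.68],[-0.003,0.001,0.08,0,0,0,0.68],[-0.003,0.001,0.099,0,0,0,0.68],[-0.003,0.001,0.099,0,0,0,0.68],[-0.003,0.001,0.099,0,0,0,0.68],[-0.003,0.001,0.099,0,0,0,0.3],[-0.003,0.001,0.099,0,0,0,0.3],[-0.003,0.001,0.099,0,0,0,0.3]]'
```

```text
time_s: 3.2
eef_pos: [0.6678, -0.0212, 0.007]
eef_rot: [0.0, 0.801, 0.599, 0.0]
wrist_force: [-0.3, -0.0, 0.1]
opening: 0.302
grasp_force: 0.0
```

```bash
python3 - <<'E'
from h import *
w=cv2.resize(ctrl.camera("wrist"),(480,360))
s=cv2.resize(ctrl.camera("side")[140:240,230:330],(320,320),interpolation=cv2.INTER_CUBIC)
v=np.zeros((360,800,3),np.uint8);v[:,:480]=w;v[:320,480:]=s;cv2.imwrite("pics/w3.png",v)
E
```

```text
(no output)
```

View pics/w3.png

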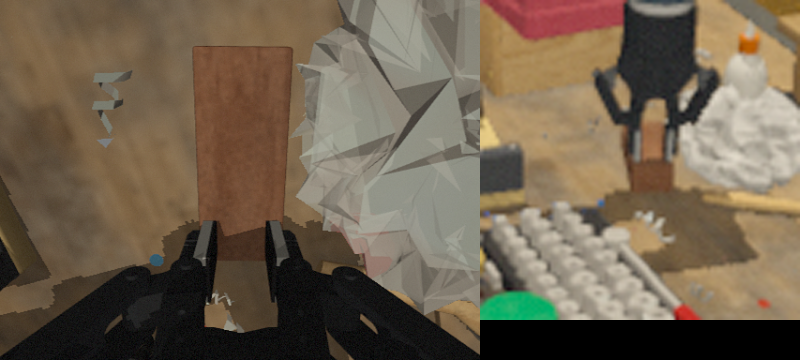

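```bash
python3 - <<'E'
from h import *
from scipy.spatial.transform import Rotation as Ro
p=ctrl.camera_params("wrist");o=ctrl.get_obs();print(o["eef_pos"],o["opening"],o["grasp_force"],o["wrist_force"],o["q"])
T=Ro.from_quat(np.roll(o["eef_rot"],-1)).as_matrix()
for z in(.032,.05):
  W=np.array([onz(p,u*1.0667,v*1.0667,z)[:2] for u,v in[(193,46),(293,48),(285,260),(200,260)]]);print(W.round(4).tolist(),W.mean(0),[np.linalg.norm(W[i]-W[i-1]).round(4) for i in range(4)])
for dz in(0,-.019,-.03):
  for dy in(-.0128,.0128,-.0225,.0225):
    print(dz,dy,proj(p,o["eef_pos"]+T@[0,dy,dz])/1.0667)
E
```

```text
[ 0.66752747 -0.02121355  0.00661739] 0.2995544266219919 0.0 [0.47884188 0.31389061 0.33352898] [-2.09084580e-01  6.01833774e-01  1.47284789e+00  1.14735112e-05
  1.06682013e+00  7.80097355e-02]
[[0.6729, 0.0738], [0.7148, 0.0606], [0.6857, -0.0428], [0.6409, -0.0296]] [0.67856583 0.01549493] [np.float64(0.1082), np.float64(0.0439), np.float64(0.1074), np.float64(0.0467)]
[[0.6749, 0.0712], [0.7115, 0.0597], [0.6861, -0.0306], [0.6469, -0.019]] [0.67986608 0.02033059] [np.float64(0.0945), np.float64(0.0383), np.float64(0.0938), np.float64(0.0408)]
0 -0.0128 [221.20802909 214.5104358 ]
0 0.0128 [262.88948452 214.51129863]
0 -0.0225 [205.41505565 214.51010888]
0 0.0225 [278.68323904 214.51162557]
-0.019 -0.0128 [219.06721425 229.07445652]
-0.019 0.0128 [265.30093621 229.07570328]
-0.019 -0.0225 [201.54944853 229.07398413]
-0.019 0.0225 [282.81966293 229.0761757 ]
-0.03 -0.0128 [217.59963864 239.05841274]
-0.03 0.0128 [266.95404479 239.05995566]
-0.03 -0.0225 [198.89949323 239.05782814]
-0.03 0.0225 [285.65528531 239.0605403 ]
```

```bash
python3 - <<'E'
from h import *
p=ctrl.camera_params("side");o=ctrl.get_obs();e=o["eef_pos"]
f=lambda X:(proj(p,X)-(230,140))*3.2+(480,0)
for z in(.0066,.02,.035,.05):print(z,f([e[0],e[1],z]))
for a in[[.6409,-.0296],[.6857,-.0428]]:print([f([*a,z]).round(0) for z in(0,.032)])
im=ctrl.camera("side")[170:205,262:302];cv2.imwrite("pics/s4.png",cv2.resize(im,(640,560),interpolation=cv2.INTER_CUBIC))
E
```

```text
0.0066 [648.98925333 179.65312561]
0.02 [649.61882189 168.64842684]
0.035 [650.33104153 156.19900811]
0.05 [651.05129007 143.60924642]
[array([629., 193.]), array([630., 166.])]
[array([673., 192.]), array([674., 165.])]
```

View pics/s4.png

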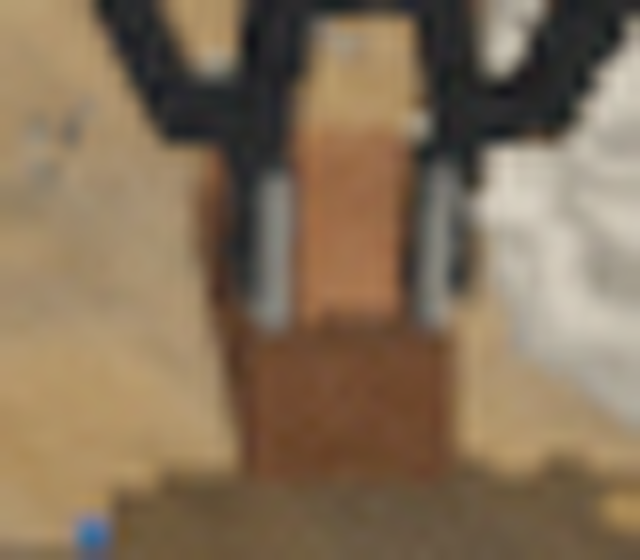

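```bash
python3 jog.py '[[0,0,0,0,0,0,0.0],[0,0,0,0,0,0,0.0],[0,0,0,0,0,0,0.0]]'; python3 - <<'E'
from h import *
o=ctrl.get_obs();print(o["wrist_force"],o["torque"],o["joint_efforts"])
im=ctrl.camera("wrist");cv2.imwrite("pics/w5.png",im)
E
```

```text
time_s: 3.72
eef_pos: [0.6674, -0.0211, 0.0064]
eef_rot: [-0.0, 0.801, 0.599, -0.0]
wrist_force: [0.2, -1.0, 0.1]
opening: 0.001
grasp_force: 0.0
[ 0.21359844 -0.96403859  0.14137482] [-0.07115763  0.01468565 -0.00110575] [-7.16843671e-03 -5.90951908e+01 -2.97520083e+01 -5.17246644e-04
  4.92092859e-04  6.56400971e-05]
```

```bash
python3 - <<'E'
from h import *
for n in("scene0","side0","w1"):
    im=cv2.imread(f"pics/{n}.png");hs=cv2.cvtColor(cv2.GaussianBlur(im,(3,3),0),cv2.COLOR_BGR2HSV)
    m=(((hs[...,0]<12)|(hs[...,0]>174))&(hs[...,1]>85)&(hs[...,2]>35)&(hs[...,2]<190)).astype(np.uint8)
    k,l,st,c=cv2.connectedComponentsWithStats(m)
    print(n,[(c[i].round(0).tolist(),st[i,2:].tolist(),np.round(hs[l==i].mean(0)).tolist()) for i in range(1,k) if st[i,4]>60])
# finger vs brick in w5
p=ctrl.camera_params("wrist");im=cv2.imread("pics/w5.png")
for r in range(190,275,8):print(r,[im[r,c].tolist() for c in(215,235,250,258,266,280,300)])
E
```

```text
scene0 [([372.0, 24.0], [11, 17, 127], [3.0, 154.0, 159.0]), ([323.0, 25.0], [17, 9, 97], [3.0, 196.0, 156.0]), ([504.0, 72.0], [20, 6, 65], [8.0, 107.0, 115.0]), ([205.0, 80.0], [17, 6, 61], [11.0, 139.0, 155.0]), ([220.0, 143.0], [54, 38, 466], [126.0, 154.0, 167.0]), ([370.0, 134.0], [8, 22, 110], [6.0, 177.0, 172.0]), ([138.0, 139.0], [12, 9, 68], [160.0, 170.0, 179.0]), ([189.0, 148.0], [11, 10, 61], [161.0, 172.0, 181.0]), ([256.0, 181.0], [29, 19, 246], [11.0, 148.0, 150.0]), ([506.0, 217.0], [12, 18, 143], [4.0, 185.0, 158.0]), ([348.0, 217.0], [20, 8, 61], [56.0, 149.0, 147.0]), ([435.0, 240.0], [40, 15, 105], [9.0, 155.0, 146.0]), ([317.0, 322.0], [9, 22, 156], [3.0, 178.0, 174.0]), ([456.0, 370.0], [56, 36, 1121], [6.0, 178.0, 155.0]), ([503.0, 377.0], [17, 14, 144], [3.0, 158.0, 145.0])]
side0 [([419.0, 35.0], [14, 24, 165], [4.0, 153.0, 136.0]), ([378.0, 36.0], [21, 11, 150], [3.0, 177.0, 126.0]), ([251.0, 137.0], [85, 44, 1428], [143.0, 145.0, 161.0]), ([184.0, 145.0], [20, 10, 89], [5.0, 147.0, 171.0]), ([402.0, 177.0], [13, 29, 146], [22.0, 188.0, 138.0]), ([300.0, 24
[... 1064 characters left out ...]
 [57, 79, 117], [53, 76, 114], [56, 74, 110], [52, 74, 112], [52, 74, 111]]
230 [[52, 78, 117], [55, 77, 112], [50, 78, 109], [53, 75, 112], [53, 77, 115], [48, 74, 112], [48, 72, 112]]
238 [[55, 80, 118], [51, 73, 107], [73, 79, 82], [13, 9, 16], [74, 79, 81], [54, 79, 114], [49, 70, 104]]
246 [[51, 75, 110], [14, 12, 13], [73, 80, 83], [7, 12, 10], [73, 81, 83], [20, 17, 24], [32, 44, 66]]
254 [[32, 45, 67], [19, 13, 11], [75, 82, 83], [21, 16, 14], [74, 81, 83], [12, 16, 18], [28, 43, 66]]
262 [[30, 38, 64], [5, 7, 1], [75, 82, 83], [13, 11, 17], [74, 81, 85], [30, 25, 27], [29, 47, 69]]
270 [[32, 44, 64], [14, 10, 12], [74, 82, 84], [18, 19, 20], [62, 66, 68], [20, 21, 22], [31, 42, 64]]
```

```bash
python3 jog.py '[[0,0,-0.04,0,0,0,0.0],[0,0,-0.04,0,0,0,0.0]]'; python3 - <<'E'
from h import *
p=ctrl.camera_params("wrist");im=ctrl.camera("wrist");cv2.imwrite("pics/w6.png",im)
s=ctrl.camera("side");cv2.imwrite("pics/s6.png",s)
e=ctrl.get_obs()["eef_pos"];print(e,proj(p,e),proj(ctrl.camera_params("side"),e))
for r in range(200,262,5):print(r,[int(im[r,c].sum()) for c in(235,245,250,258,266,275)])
q=ctrl.camera_params("side");u,v=proj(q,e).round().astype(int)
for r in range(v-14,v+14,2):print(r,s[r,u-6:u+7].sum(-1).tolist())
E
```

```text
time_s: 4.03
eef_pos: [0.6704, -0.0217, 0.0503]
eef_rot: [0.003, 0.801, 0.599, 0.002]
wrist_force: [-0.4, -0.5, 0.2]
opening: 0.001
grasp_force: 0.0
[ 0.66780948 -0.0211798   0.04691997] [253.64955415 226.79920857] [283.47969698 185.67295839]
200 [230, 234, 257, 258, 239, 214]
205 [220, 230, 262, 241, 255, 246]
210 [215, 248, 255, 235, 257, 236]
215 [216, 256, 236, 240, 245, 231]
220 [200, 255, 246, 187, 150, 192]
225 [232, 248, 260, 128, 147, 134]
230 [227, 150, 153, 142, 142, 112]
235 [143, 165, 171, 59, 163, 129]
240 [165, 227, 238, 39, 234, 132]
245 [137, 239, 244, 41, 244, 110]
250 [59, 231, 235, 68, 228, 53]
255 [56, 243, 241, 58, 236, 40]
260 [46, 226, 232, 49, 245, 19]
172 [431, 439, 452, 438, 103, 150, 302, 373, 264, 352, 313, 163, 290]
174 [426, 433, 424, 348, 127, 170, 325, 378, 261, 359, 310, 195, 401]
176 [432, 432, 417, 346, 214, 189, 332, 373, 284, 392, 280, 261, 425]
178 [361, 369, 367, 359, 346, 324, 368, 361, 274, 415, 422, 467, 522]
180 [338, 338, 323, 328, 329, 318, 314, 311, 312, 326, 377, 438, 496]
182 [344, 334, 328, 321, 330, 318, 325, 327, 324, 329, 341, 400, 454]
184 [354, 350, 335, 328, 334, 341, 345, 346, 336, 327, 336, 376, 431]
186 [362, 352, 338, 339, 340, 347, 354, 352, 354, 346, 340, 360, 393]
188 [353, 355, 339, 337, 349, 354, 364, 371, 367, 354, 349, 346, 370]
190 [300, 342, 341, 342, 327, 285, 281, 249, 275, 249, 278, 286, 299]
192 [212, 240, 235, 229, 245, 245, 242, 234, 232, 244, 228, 238, 237]
194 [227, 239, 233, 231, 238, 246, 243, 232, 230, 219, 230, 235, 237]
196 [219, 239, 230, 233, 231, 242, 230, 234, 229, 224, 237, 231, 224]
198 [237, 224, 225, 220, 224, 216, 212, 219, 224, 228, 229, 227, 228]
```

```bash
python3 jog.py '[[0,0,0.01,0,0,0,0.0],[0,0,0.017,0,0,0,0.0],[0,0,0.017,0,0,0,0.0]]'
```

```text
time_s: 4.5
eef_pos: [0.666, -0.0208, 0.0273]
eef_rot: [-0.001, 0.801, 0.599, -0.001]
wrist_force: [0.1, -0.3, 0.2]
opening: 0.001
grasp_force: 0.0
```

```bash
python3 jog.py '[[0,0,0,0,0,0,0.68],[0,0,0,0,0,0,0.68],[0,0,0,0,0,0,0.68],[0,0,0.03,0,0,0,0.68],[0,0,0.034,0,0,0,0.68],[0,0,0.034,0,0,0,0.68]]'; python3 jog.py '[[0,0,0.006,0,0,0,0.68],[0,0,0.01,0,0,0,0.68],[0,0,0.01,0,0,0,0.68]]'
```

```text
time_s: 5.25
eef_pos: [0.6673, -0.0211, -0.0045]
eef_rot: [-0.0, 0.801, 0.599, -0.0]
wrist_force: [-1.2, 0.0, 0.5]
opening: 0.677
grasp_force: 0.0
time_s: 5.62
eef_pos: [0.6673, -0.0211, -0.0147]
eef_rot: [-0.0, 0.801, 0.599, -0.0]
wrist_force: [-0.5, -0.2, 0.7]
opening: 0.68
grasp_force: 0.0
```

```bash
python3 jog.py '[[0,0,0.004,0,0,0,0.4],[0,0,0.004,0,0,0,0.4],[0,0,0.004,0,0,0,0.4]]'
```

```text
time_s: 6.0
eef_pos: [0.6682, -0.0213, -0.0171]
eef_rot: [0.001, 0.801, 0.599, 0.0]
wrist_force: [-3.2, -0.1, 7.7]
opening: 0.515
grasp_force: 61.9
```

```bash
python3 jog.py '[[0,0,-0.05,0,0,0,0.4],[0,0,-0.1,0,0,0,0.4],[0.003,-0.06,-0.1,0,0,-0.08,0.4],[0.003,-0.115,-0.1,0,0,-0.15,0.4],[0.003,-0.16,-0.1,0,0,-0.2215,0.4],[0.0031,-0.1725,-0.1,0,0,-0.2215,0.4],[0.0031,-0.1725,-0.1,0,0,-0.2215,0.4],[0.0031,-0.1725,-0.1,0,0,-0.2215,0.4]]'
python3 - <<'E'
from h import *
import pickle
p=ctrl.camera_params("wrist");im=ctrl.camera("wrist");cv2.imwrite("pics/w7.png",im);pickle.dump(p,open("w7.pkl","wb"))
o=ctrl.get_obs();print(o["eef_pos"],o["eef_rot"],o["wrist_force"])
b=np.load("clamp.npy");c,s=np.cos(b[2]),np.sin(b[2])
C=lambda x,y,z:np.array([b[0]+(c*x-s*y)/1e3,b[1]+(s*x+c*y)/1e3,z/1e3])
v=cv2.resize(im,(800,600),interpolation=cv2.INTER_CUBIC)
def poly(L,col):cv2.polylines(v,[np.array([proj(p,C(*a))*1.5625 for a in L]).astype(int)],True,col,1)
poly([(-45,-182,18),(55,-182,18),(55,130,18),(-45,130,18)],(0,255,0));poly([(-2,-160,62),(54,-160,62),(54,-182,62),(-2,-182,62)],(255,0,255))
g=-10-b[3]*1e3;poly([(6,g,50),(46,g,50),(46,g+8,50),(6,g+8,50)],(255,255,0));poly([(-38,60,62),(46,60,62),(46,124,62),(-38,124,62)],(0,255,255))
cv2.imwrite("pics/w7b.png",v)
E
```

```text
time_s: 7.0
eef_pos: [0.5047, 0.0301, 0.082]
eef_rot: [0.001, 0.73, 0.683, 0.001]
wrist_force: [0.2, 0.4, -1.6]
opening: 0.514
grasp_force: 62.5
[0.50455201 0.03009321 0.08183912] [6.25220889e-04 7.30146514e-01 6.83290193e-01 4.34031158e-04] [-0.71734782  0.44938558 -2.59824781]
```

View pics/w7b.png

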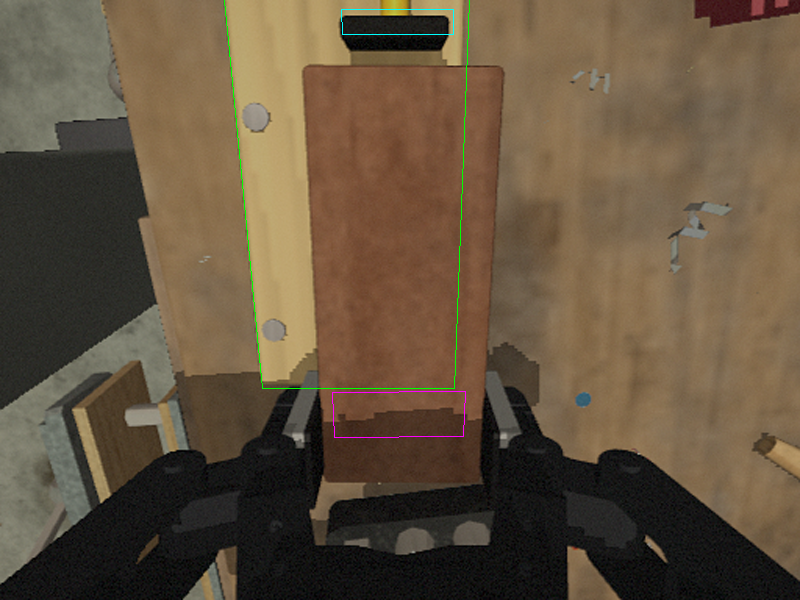

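```bash
python3 - <<'E'
from h import *
import pickle
p=pickle.load(open("w7.pkl","rb"));b=np.load("clamp.npy");c,s=np.cos(b[2]),np.sin(b[2])
for z in(.125,.131):
  W=np.array([onz(p,u/1.5625,v/1.5625,z)[:2] for u,v in[(304,67),(502,67),(480,482),(325,482)]])
  L=(np.array([[c,s],[-s,c]])@(W-b[:2]).T).T*1e3;print(z,L.round(1).tolist(),L.mean(0))
print((np.array([[c,s],[-s,c]])@(np.array([.50455,.03009])-b[:2]))*1e3)
E
```

```text
0.125 [[4.8, -41.9], [50.2, -42.0], [50.5, -155.6], [4.2, -155.5]] [ 27.4265334  -98.73274416]
0.131 [[5.9, -42.6], [49.1, -42.7], [49.4, -150.8], [5.2, -150.7]] [ 27.40119524 -96.71621485]
[  27.83748172 -134.97032041]
```

```bash
python3 jog.py '[[0,-0.0015,0.045,0,0,0,0.4],[0,-0.0015,0.07,0,0,0,0.4],[0,-0.0015,0.08,0,0,0,0.4],[0,-0.0015,0.08,0,0,0,0.4],[0,-0.0015,0.08,0,0,0,0.4]]'
```

```text
time_s: 7.68
eef_pos: [0.5027, 0.0304, 0.0021]
eef_rot: [0.001, 0.73, 0.683, 0.0]
wrist_force: [0.1, 0.1, -1.6]
opening: 0.515
grasp_force: 62.8
```

```bash
python3 jog.py '[[0,0,0.001,0,0,0,0.4],[0,0,0.001,0,0,0,0.68],[0,0,0.001,0,0,0,0.68],[0,0,0.001,0,0,0,0.68],[0,0,-0.05,0,0,0,0.68],[0,0,-0.1,0,0,0,0.68],[0,0,-0.12,0,0,0,0.68]]'
python3 jog.py '[[0.06,-0.03,0,0,0,-0.18,1],[0.11,-0.06,0,0,0,-0.36,1],[0.17,-0.09,0,0,0,-0.54,1],[0.2327,-0.1183,0,0,0,-0.72,1],[0.2327,-0.1183,0,0,0,-0.9,1],[0.2327,-0.1183,0,0,0,-1.08,1],[0.2327,-0.1183,0,0,0,-1.26,1],[0.2327,-0.1183,0,0,0,-1.44,1],[0.2327,-0.1183,0,0,0,-1.572,1],[0.2327,-0.1183,0,0,0,-1.572,1]]'
python3 - <<'E'
from h import *
import pickle
for n in("wrist","side","scene"):
    p=ctrl.camera_params(n);im=ctrl.camera(n);cv2.imwrite(f"pics/t_{n}.png",im);pickle.dump(p,open(f"t_{n}.pkl","wb"))
o=ctrl.get_obs();print(o["eef_pos"],o["eef_rot"])
b=np.load("clamp.npy");c,s=np.cos(b[2]),np.sin(b[2])
R=np.array([[c,s],[-s,c]])
p=pickle.load(open("t_wrist.pkl","rb"));im=cv2.imread("pics/t_wrist.png");hs=cv2.cvtColor(im,cv2.COLOR_BGR2HSV)
m=((hs[...,0]>5)&(hs[...,0]<18)&(hs[...,1]>190)&(hs[...,2]>90)).astype(np.uint8)
k,l,st,ce=cv2.connectedComponentsWithStats(m)
for i in range(1,k):
    if st[i,4]>150:
        q=cv2.boxPoints(cv2.minAreaRect(np.argwhere(l==i)[:,::-1].astype(np.float32)))
        print("orange",st[i].tolist(),[(R@(onz(p,*a,.061)[:2]-b[:2])*1e3).round(1).tolist() for a in q])
# offcut from scene and side
for n,roi in(("side",(150,215,200,245)),("scene",(150,230,180,250))):
    p=pickle.load(open(f"t_{n}.pkl","rb"));im=cv2.imread(f"pics/t_{n}.png");hs=cv2.cvtColor(cv2.GaussianBlur(im,(3,3),0),cv2.COLOR_BGR2HSV)
    m=(((hs[...,0]<13))&(hs[...,1]>110)&(hs[...,2]>35)&(hs[...,2]<190)).astype(np.uint8)
    z=np.zeros_like(m);z[roi[0]:roi[1],roi[2]:roi[3]]=1;m&=z
    k,l,st,ce=cv2.connectedComponentsWithStats(m)
    for i in range(1,k):
        if st[i,4]>60: print(n,st[i].tolist(),ce[i],"->clamp",(R@(onz(p,*ce[i],.045)[:2]-b[:2])*1e3).round(1))
E
```

```text
time_s: 8.55
eef_pos: [0.5034, 0.0305, 0.1249]
eef_rot: [0.002, 0.73, 0.684, 0.002]
wrist_force: [0.1, -0.2, -0.5]
opening: 0.677
grasp_force: 0.0
time_s: 9.8
eef_pos: [0.3986, 0.2707, 0.1216]
eef_rot: [0.0, 0.033, 0.999, 0.0]
wrist_force: [-0.2, -0.1, -1.0]
opening: 0.996
grasp_force: 0.0
[0.39860603 0.27069462 0.12152831] [ 3.22133762e-05  3.33135123e-02  9.99444950e-01 -3.49230861e-06]
orange [209, 165, 38, 99, 1483] [[-116.0, 60.3], [-119.8, 73.0], [-39.0, 93.5], [-34.3, 79.6]]
orange [225, 276, 54, 61, 2974] [[-24.5, 71.6], [-24.5, 115.3], [36.4, 116.5], [36.4, 69.7]]
scene [185, 150, 37, 11, 70] [204.22857143 156.71428571] ->clamp [219.7  98.8]
scene [198, 188, 34, 19, 216] [213.97685185 197.33333333] ->clamp [  -3.3 -105.7]
```

```bash
python3 jog.py '[[-0.0015,0,0.05,0,0,0,1],[-0.0015,0,0.09,0,0,0,1],[-0.0015,0,0.1115,0,0,0,1],[-0.0015,0,0.1115,0,0,0,1],[-0.0015,0,0.1115,0,0,0,1]]'
python3 jog.py '[[0,0,0,0,0,0,0.3],[0,0,0,0,0,0,0.3],[0,0,0,0,0,0,0.3],[0,0,0,0,0,0,0.3],[0,0,0,0,0,0,0.3],[0,0,0,0,0,0,0.3]]'
python3 - <<'E'
from h import *
im=ctrl.camera("side");cv2.imwrite("pics/p1.png",im)
E
```

```text
time_s: 10.58
eef_pos: [0.4009, 0.2709, 0.0109]
eef_rot: [0.001, 0.033, 0.999, 0.0]
wrist_force: [0.9, -0.1, 0.6]
opening: 0.998
grasp_force: 0.0
time_s: 11.32
eef_pos: [0.4007, 0.2724, 0.0116]
eef_rot: [0.001, 0.033, 0.999, 0.002]
wrist_force: [-3.8, 5.2, 7.0]
opening: 0.356
grasp_force: 67.7
```

```bash
cat > meas.py <<'E'
import sys
from h import *
im=ctrl.camera("scene");cv2.imwrite(f"pics/sc_{sys.argv[1]}.png",im)
hs=cv2.cvtColor(im,cv2.COLOR_BGR2HSV)
m=((hs[...,0]>22)&(hs[...,0]<33)&(hs[...,1]>215)&(hs[...,2]>130)).astype(np.uint8);m[:175]=0;m[205:]=0;m[:,:185]=0;m[:,225:]=0
ys,xs=np.nonzero(m);print("yellow n",len(xs),"cols",xs.min() if len(xs) else None,xs.max() if len(xs) else None,"rows",ys.min() if len(xs) else None)
E
python3 meas.py 1
python3 jog.py '[[0,0,0,0,0,0,0.95],[0,0,0,0,0,0,0.95],[0,0,0,0,0,0,0.95],[0,0,0,0,0,0,0.95],[0,0,0,0,0,0,0.95],[0,0,0,0,0,0,0.3],[0,0,0,0,0,0,0.3],[0,0,0,0,0,0,0.3],[0,0,0,0,0,0,0.3],[0,0,0,0,0,0,0.3]]'; python3 meas.py 2
python3 - <<'E'
from h import *
p=ctrl.camera_params("scene");b=np.load("clamp.npy");c,s=np.cos(b[2]),np.sin(b[2])
C=lambda x,y,z:proj(p,[b[0]+(c*x-s*y)/1e3,b[1]+(s*x+c*y)/1e3,z/1e3]).round(1)
print("pad top -x corner slide12",C(6,-22,50),"plate front",C(1,11,60),"1mm y",(C(26,-60,36)-C(26,40,36))/100,"jaw",C(-2,-160,62),"pushline y=-50",C(26,-50,50))
for n in("scene0","sc_1","sc_2"):
    g=cv2.cvtColor(cv2.imread(f"pics/{n}.png"),cv2.COLOR_BGR2GRAY)
    for r in(180,184,188,192):print(n,r,g[r,170:245:1].tolist())
E
```

```text
yellow n 18 cols 191 195 rows 186
time_s: 12.68
eef_pos: [0.4, 0.2725, 0.011]
eef_rot: [-0.0, 0.033, 0.999, 0.002]
wrist_force: [-5.3, 8.2, 9.8]
opening: 0.354
grasp_force: 61.0
yellow n 14 cols 193 196 rows 186
pad top -x corner slide12 [194.6 188.1] plate front [185.3 183.6] 1mm y [0.241 0.075] jaw [228.3 196.9] pushline y=-50 [205.2 187.6]
scene0 180 [95, 71, 44, 31, 26, 26, 23, 20, 27, 34, 46, 86, 140, 155, 147, 132, 115, 105, 101, 100, 91, 90, 77, 73, 102, 146, 161, 159, 159, 157, 158, 157, 152, 154, 156, 159, 157, 159, 159, 154, 155, 154, 156, 159, 157, 155, 157, 157, 159, 160, 158, 159, 161, 163, 163, 164, 167, 169, 168, 163, 161, 161, 162, 164, 164, 165, 165, 171, 173, 171, 158, 127, 94, 84, 85]
scene0 184 [22, 24, 23, 23, 23, 54, 110, 170, 198, 205, 200, 160, 110, 87, 89, 85, 80, 69, 60, 53, 54, 59, 60, 58, 79, 121, 155, 155, 137, 113, 101, 114, 145, 164, 171, 176, 177, 176, 175, 177, 172, 170, 168, 169, 166, 168, 170, 173, 173, 175, 171, 169, 167, 162, 158, 158, 152, 145, 146, 150, 151, 156, 155, 157, 158, 154, 157, 159, 165, 172, 170, 167, 162, 153, 143]
scene0 188 [24, 21
[... 2959 characters left out ...]
, 72, 96, 108, 103, 90, 80, 95, 117, 102, 75, 67, 73, 67, 60, 56, 84, 130, 196, 224, 224, 190, 118, 77, 61, 58, 72, 96, 121, 136, 143, 141, 139, 137, 132, 133, 130, 134, 134, 137, 139, 145, 155, 159, 166, 168, 166, 164, 163, 163, 168, 169, 176, 179, 182, 181, 179, 174, 169, 168, 169, 166, 165, 162, 169, 169, 174, 176, 181, 180]
sc_2 192 [58, 88, 111, 124, 137, 154, 182, 206, 213, 213, 211, 204, 181, 162, 141, 95, 67, 66, 62, 60, 62, 68, 81, 100, 119, 119, 81, 36, 47, 76, 105, 117, 123, 128, 134, 137, 140, 142, 141, 144, 143, 142, 135, 137, 136, 136, 135, 136, 138, 140, 139, 144, 140, 143, 140, 142, 144, 145, 146, 147, 148, 152, 154, 152, 147, 132, 121, 124, 150, 156, 133, 114, 125, 158, 178]
```

```bash
python3 jog.py '[[0,0,0,0,0,0,0.95],[0,0,0,0,0,0,0.95],[0,0,0,0,0,0,0.95],[0,0,0,0,0,0,0.95],[0,0,0,0,0,0,0.95],[0,0,0,0,0,0,0.3],[0,0,0,0,0,0,0.3],[0,0,0,0,0,0,0.3],[0,0,0,0,0,0,0.3],[0,0,0,0,0,0,0.3]]'; python3 meas.py 3
python3 jog.py '[[0,0,0,0,0,0,0.95],[0,0,0,0,0,0,0.95],[0,0,0,0,0,0,0.95],[0,0,0,0,0,0,0.95],[0,0,0,0,0,0,0.95],[0,0,0,0,0,0,0.3],[0,0,0,0,0,0,0.3],[0,0,0,0,0,0,0.3],[0,0,0,0,0,0,0.3],[0,0,0,0,0,0,0.3]]'; python3 meas.py 4
python3 jog.py '[[0,0,0,0,0,0,0.95],[0,0,0,0,0,0,0.95],[0,0,0,0,0,0,0.95],[0,0,0,0,0,0,0.95],[0,0,0,0,0,0,0.95],[0,0,0,0,0,0,0.3],[0,0,0,0,0,0,0.3],[0,0,0,0,0,0,0.3],[0,0,0,0,0,0,0.3],[0,0,0,0,0,0,0.3]]'; python3 meas.py 5
python3 - <<'E'
from h import *
# shifts along the push line: match patches (plate top-left edge; pad) between frames, upsampled
def up(n):return cv2.resize(cv2.imread(f"pics/{n}.png"),None,fx=8,fy=8,interpolation=cv2.INTER_CUBIC)
T0=up("scene0")
for k in range(1,6):
    A=up(f"sc_{k}")
    m=cv2.matchTemplate(A[176*8:200*8,178*8:216*8],T0[179*8:194*8,182*8:195*8],cv2.TM_CCOEFF_NORMED);_,v,_,l=cv2.minMaxLoc(m)
    print(k,"plate shift px",(l[0]/8-4,l[1]/8-3),round(v,2))
for n in("scene0","sc_1","sc_2","sc_3","sc_4","sc_5"):
    im=cv2.imread(f"pics/{n}.png").astype(int)
    for r in(187,188,189,190,191):
        d=im[r,:,2]-im[r,:,0]; print(n,r,d[184:222].tolist())
E
```

```text
time_s: 13.98
eef_pos: [0.4, 0.2725, 0.011]
eef_rot: [-0.0, 0.033, 0.999, 0.002]
wrist_force: [-5.0, 8.1, 10.2]
opening: 0.354
grasp_force: 61.0
yellow n 15 cols 195 198 rows 187
time_s: 15.28
eef_pos: [0.4, 0.2725, 0.011]
eef_rot: [-0.0, 0.033, 0.999, 0.002]
wrist_force: [-6.0, 7.6, 9.8]
opening: 0.351
grasp_force: 61.3
yellow n 13 cols 197 200 rows 188
time_s: 16.58
eef_pos: [0.4, 0.2725, 0.0111]
eef_rot: [-0.0, 0.033, 0.999, 0.002]
wrist_force: [-5.9, 7.5, 9.3]
opening: 0.352
grasp_force: 62.5
yellow n 3 cols 198 199 rows 189
1 plate shift px (0.625, 0.125) 0.99
2 plate shift px (2.5, 0.75) 0.98
3 plate shift px (4.375, 1.375) 0.98
4 plate shift px (6.25, 1.875) 0.98
5 plate shift px (7.875, 2.75) 0.79
scene0 187 [0, -1, 2, -1, 6, 66, 213, 255, 255, 255, 201, 58, 24, 15, 10, 0, 6, 34, 69, 95, 101, 99, 97, 95, 98, 100, 100, 97, 96, 98, 97, 85, 71, 74, 68, 70, 79, 79]
scene0 188 [0, 2, 0, 1, 3, 58, 200, 255, 255, 248, 172, 52, 3, 5, 0, -8, 3, 32, 64, 95, 100, 101, 99, 101, 103, 103, 102, 100, 100, 97, 96, 95, 82, 77, 71, 77, 83, 82]
scene0 189 [3, 2, 5, -2, -2, 27, 96, 198, 212, 174
[... 4116 characters left out ...]
2, 79, 79]
sc_5 188 [7, 11, 12, 19, 22, 22, 11, 6, 1, 1, -1, -1, -3, 23, 66, 93, 67, 24, 17, 39, 70, 88, 100, 108, 115, 113, 109, 107, 105, 104, 103, 90, 80, 81, 81, 83, 87, 84]
sc_5 189 [11, 5, 5, 7, 15, 15, 7, 3, 5, 2, 1, 1, 9, 57, 135, 183, 129, 59, 48, 73, 99, 115, 119, 117, 114, 114, 111, 108, 110, 106, 106, 101, 97, 96, 96, 94, 97, 93]
sc_5 190 [40, 27, 24, 19, 25, 23, 11, 3, 1, 4, 3, 3, 7, 66, 167, 187, 127, 75, 86, 106, 117, 120, 124, 117, 118, 116, 113, 112, 112, 109, 109, 105, 106, 102, 105, 107, 104, 102]
sc_5 191 [72, 62, 55, 53, 58, 48, 22, 2, 1, 3, 1, -3, 5, 42, 101, 120, 76, 83, 107, 116, 118, 121, 123, 122, 121, 117, 116, 113, 113, 114, 110, 111, 108, 110, 109, 109, 110, 109]
```

```bash
python3 -c "
from bench import ctrl
o=ctrl.get_obs();print(o['opening'],o['grasp_force'],o['time_s']);print(ctrl.hand_in())"
```

```text
0.35468628286910486 62.50445353332907 16.625
the job is handed in; nothing more can be done
None
```

I laid the offcut between the fixed jaw and the pad and let go. Then I pumped the trigger five times, which pushed the spring stem in by about 8 mm (measured from the scene camera), and handed in at about 16.6 s with the trigger still held squeezed. I never looked at the offcut's final alignment in a picture; the pad stopping where expected suggests it seated flat.

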